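# Hold a display case's sprung lid at its balance point

## Task

The spring hinges on the glass lid of this jewellery display case have just been refitted and I want to set their screws: fold the drop front down until it lies level and leave it so, to let me reach in. Then take the lid by its bar pull, raise it a little past its balance point, without letting it fly up to its stop, and ease it back to just below the balance point. Finish still holding the lid there, steady, because I shall be working under it, and leave the tools, tray and other things where they are.

Things in the scene. Friction and masses are not known exactly. Their poses are not given: they have to be found in the camera images.
- case: shallow wooden display case fixed to the table, 200 mm deep (x), 384 mm wide (y), 116 mm tall with its lid shut; dark lining, inner floor 30 mm up; aluminium-framed glass lid hinged at the top of its back, wooden drop front hinged at its foot. Origin: centre of its underside; x points from its front (robot's side, at x = -100 mm) to its back, y to its left, z up
- flap (a joint): angle of the drop front in rad: 0 = upright, shut; 1.571 = level, folded towards the robot, inner face up and flush with the case's floor; stops at 0 and 1.80; starts at 0.85 to 1.2. Stiff hinge: it stays where left; 2 to 5 N near its free edge moves it. 70 mm from hinge to free edge, 380 mm wide (y), 10 mm thick; its inner face holds the hinge axis
- flap_hinge (a point): middle of the drop front's hinge axis, which runs along the case's y: case frame (-100, 0, 30) mm
- flap_edge (a point): middle of the drop front's free edge, on its inner face, 70 mm from the hinge axis; moves with it
- lid (a joint): angle of the lid in rad: 0 = shut and flat, grows as its front rises; stop at 1.35; starts shut. Torsion springs balance it at 0.87 rad (50 degrees) +- 0.02: let go below this it sinks shut, above it they carry it up to the stop. About 1 N at the pull starts it; under 0.6 N holds it within 0.25 rad of balance. Lid 0.8 kg, 384 mm wide, 14 mm thick, front edge 207 mm from the hinge axis
- lid_hinge (a point): middle of the lid's hinge axis, which runs along the case's y: case frame (95, 0, 109) mm
- lid_pull (a point): middle of the lid's pull, a round steel bar, 12 mm diameter, 110 mm long along y, standing 42 mm off the lid's front edge (36 mm clear gap) on two 8 mm posts, 45 mm either side of the middle. It lies 249 mm from the lid's hinge axis in the lid's plane: with the lid shut 109 mm above the table, 54 mm in front of the case's front plane; the drop front is below it
- bead_tray: shallow dark tray 130 x 260 x 16 mm with compartments of stones, lying on the floor of the case under the lid; origin at the centre of its underside
- screwdriver: screwdriver 180 mm long with a dark wooden handle, lying beside the right side of the case; origin at table height under its middle, x towards its tip
- hammer: small hammer 240 mm long with a pale wooden handle, lying beside the left side of the case; origin at table height under its middle, x towards its head
- bench_block: steel block on a rubber foot, 76 x 76 x 26 mm, at the left front; origin at the centre of its underside
- pliers: pliers with red handles, 130 mm long and 12 mm thick, lying at the right front; origin near their middle, x towards the jaws
- tumbler: metal drinking tumbler 186 mm tall, 88 mm across at the top, standing on the left; origin at the centre of its underside
- wire_spool: spool of copper wire standing on its end, 64 mm across and 46 mm tall, on the right; origin at the centre of its underside
- bead_jar: amber jar with a steel cap, 58 mm across and 80 mm tall, behind the spool on the right; origin at the centre of its underside

How it is judged:
By the outcome, as a careful person would: the job done as asked, in the order asked, and still so for the second after the job is handed in, while the arm keeps its last pose, push and grip.
It also fails if it takes over 54 s, if anything falls off the work surface, if the arm or the gripper's body presses on something with over 40 N, if the wrist force passes 120 N, or if a joint passes its speed limit or range.

## Robot

A 6-joint arm with a two-finger parallel gripper is mounted at the origin on the work surface. World frame = base frame: x ahead of the robot, y to its left, z up, the work surface at z = 0. Lengths are in m, angles in rad, forces in N, time in s.
With the tool pointing down it reaches from about 0.35 to 0.975 m from the base axis. Payload 7.1 kg.
Tool frame: the origin (TCP) lies on the centre line of the jaws, within the pads' length; the fingertips stand 19 mm ahead of it and the grasp point (between the pads) is the TCP (arm.tip_reach is the distance from the TCP to the fingertips, in m); z points along the fingers, y is the direction in which the jaws open and shut (so a half turn about z gives the same grasp; the last joint's range is limited). The gripper opens to 88 mm and grips with 3 to 60 N. Pads are 20 mm wide; open, the fingers measure 115 mm over their backs; the gripper's body (75 mm by 178 mm) begins 61 mm behind the grasp point.
Start: joints at [-1.226, 0.423, 1.63, -0, 1.089, -0.019], TCP at [0.222, -0.584, 0.242] pointing down, gripper open.
Joint ranges: [-3, 3], [-0.9, 2.11], [0.09, 2.58], [-1.31, 4.45], [0.11, 2.69], [-2.54, 2.54]. Speed limits (rad/s): [2.39, 2.39, 3.01, 3.14, 3.14, 3.14].

## Interface

Orientations are given as a rotation vector (axis times angle).
In Python, from station import arm gives the robot as it stands.
- The arm moves only by the shell command python3 -m crank 'ROWS' [OPENING] [FORCE]. ROWS is a JSON object of lists of equal length, an entry for each row: "linear": the shift along the tool's x, y, z in cm, a list of three; "dr": the turn, a rotation vector about the tool's x, y, z in rad, a list of three. In form: {"linear": [[tx, ty, tz], ...], "dr": [[rx, ry, rz], ...]}. A call has exactly 5 rows; each row is the pose to reach, as a shift and turn from the pose commanded when the call began, along the tool's axes at that moment; what a row does not reach only later rows make up. A row lasts 1/10 s, in which the tool goes at most 50 mm and 8.59 degrees, less where a joint would pass 70% of its speed; a pose out of reach is approached as far as the arm can. A call with a gripper value outside its range is refused whole. OPENING is the closure, from 0 (fully open) to 1 (shut), set as the call begins (- or left out, the last holds). The fingers move at their own pace and stop on an object; FORCE is the grip in N (left out, the last holds). Time passes only in rows, so rows that repeat a pose let the fingers close, or fill a call up. It gives the time, the measured TCP pose, the force and the opening at its end, in the units of the state.
- arm.read_state(): the state, without advancing time (a new reading comes with each control period).
- arm.get_image(name): name is "scene" or "top" or "wrist"; returns a dict with "pixels" (480x640x3 uint8, red, green, blue), "depth" (480x640 float32, m along the optical axis (not along the pixel's ray), 0 where there is no reading), "camera_matrix" (3x3 intrinsics, pixels), "camera_from_world" (4x4, takes a point from world to camera coordinates); the wrist camera has in their place "tool_from_camera" (4x4, takes a point from camera to tool coordinates, whose origin is the TCP and whose axes are the flange's). Camera axes: x right, y up, looking along -z (the intrinsics and any distortion apply to the point x, -y, -z); pixel columns grow to the right and rows downward; lengths in m; the calibration is good to about 2 mm. A picture is of the moment at which its call begins: read the wrist's pose just before it.
- arm.finish_job(): hands the job in, once; it reports no verdict.
The state is a dict: "time": time; "qpos": joint angles; "qd": joint speeds; "effort": joint torques, N m; "eef_pos": TCP position; "orientation": TCP orientation; "force": force on the tool from outside, world axes, zero at the start; "moment": the same for the moment, N m; "grip_width": opening from 0.0 (shut) to 1.0 (fully open).
Only numpy, scipy, OpenCV 4.12 (cv2) and the standard library are available. Lean on these libraries where they do the work, as an engineer would, in place of code of your own. Each camera call takes 0.05 s, during which the arm holds its last target.

## Working session

There is one attempt and no reset: what is moved stays moved. The work goes in short steps, Python scripts to look and compute and a shell command to move; the robot and the scene stay as the last step left them, time stands still between calls to the robot, and variables do not carry over. Pictures are saved under pics/ and viewed, and the job is handed in when it is done.

```bash
ls -la; mkdir -p pics
cat > h.py <<'E'
import numpy as np, cv2
from station import arm
from scipy.spatial.transform import Rotation as R
def snap(n,f):
    s=arm.read_state(); im=arm.get_image(n); cv2.imwrite('pics/'+f,cv2.cvtColor(im['pixels'],cv2.COLOR_RGB2BGR))
    return s,im
def T_cw(s,im):
    if 'camera_from_world' in im: return np.linalg.inv(np.array(im['camera_from_world']))
    T=np.eye(4);T[:3,:3]=R.from_rotvec(s['orientation']).as_matrix();T[:3,3]=s['eef_pos']
    return T@np.array(im['tool_from_camera'])
def cloud(s,im):
    K=np.array(im['camera_matrix']);d=im['depth'];v,u=np.mgrid[0:480,0:640]
    x=(u-K[0,2])/K[0,0]*d;y=(v-K[1,2])/K[1,1]*d
    P=np.stack([x,-y,-d],-1);T=T_cw(s,im)
    W=P@T[:3,:3].T+T[:3,3];W[d<=0]=np.nan
    return W
E
python3 - <<'E'
from h import *
for n in ('scene','top'):
    s,im=snap(n,n+'0.png'); print(n,np.round(T_cw(s,im),3).tolist(),np.array(im['camera_matrix']).round(1).tolist()); np.save('pics/'+n+'0.npy',cloud(s,im)); print([k for k in im])
print(s)
E
```

```text
total 12
drwxr-xr-x  3 agent agent 4096 Dec  6 04:03 .
drwxr-xr-x 23 root  root  4096 Dec  6 04:03 ..
drwxr-xr-x  2 agent agent 4096 Dec  6 04:03 pics
scene [[0.421, -0.688, 0.591, 1.424], [0.907, 0.317, -0.277, -0.415], [0.003, 0.653, 0.758, 1.212], [0.0, 0.0, 0.0, 1.0]] [[496.9, 0.0, 320.5], [0.0, 496.9, 234.8], [0.0, 0.0, 1.0]]
['pixels', 'depth', 'camera_matrix', 'camera_from_world']
top [[-0.024, 0.994, -0.107, 0.387], [-1.0, -0.026, -0.013, -0.009], [-0.015, 0.107, 0.994, 1.507], [0.0, 0.0, 0.0, 1.0]] [[551.3, 0.0, 326.8], [0.0, 551.3, 242.0], [0.0, 0.0, 1.0]]
['pixels', 'depth', 'camera_matrix', 'camera_from_world']
{'time': 0.05, 'qpos': array([-1.22595976e+00,  4.23822936e-01,  1.63068216e+00, -2.50211470e-05,
        1.08860844e+00, -1.90170523e-02]), 'qd': array([-0.00124011, -0.0002838 , -0.00041456, -0.00106893,  0.00100868,
        0.00098893]), 'effort': array([ 1.06107145e-03, -5.46083128e+01, -2.74616253e+01,  6.47928100e-02,
        1.87217054e-02, -1.21317416e-05]), 'eef_pos': array([ 0.22225371, -0.58358349,  0.24091594]), 'orientation': array([-3.08827089e+00, -5.68139459e-01,  4.21619661e-04]), 'force': array([-0.3503899 ,  0.72754895, -0.25047885]), 'moment': array([ 0.0173651 ,  0.00022486, -0.02179683]), 'grip_width': 0.9970298521937517}
```

View pics/scene0.png

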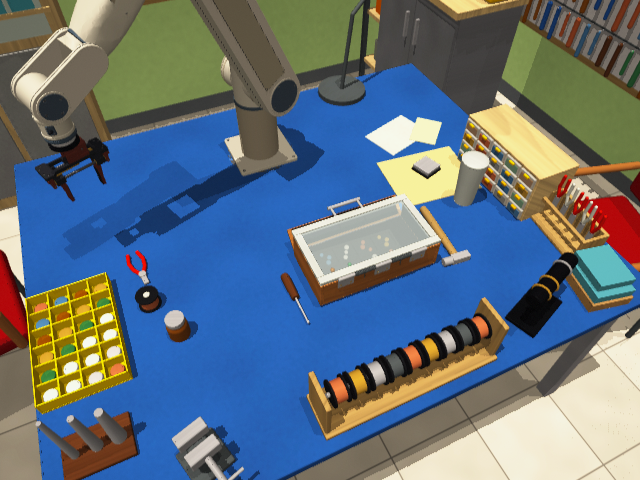

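View pics/top0.png

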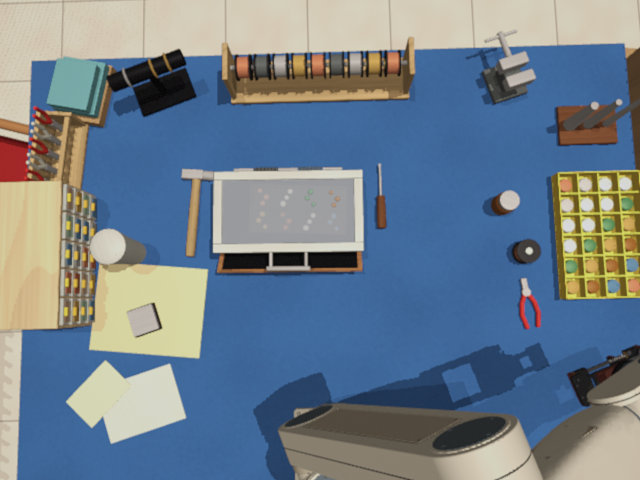

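The top view shows the white lid frame spanning about (213..363, 170..252), with the pull near (288,260) and the drop front's edge near row 268. The pliers, spool and jar are at the right and the tumbler and block at the left, all clear of the case front. Next I'll measure the case.

```bash
cat >> h.py <<'E'
def ray(s,im,u,v,z):
    K=np.array(im['camera_matrix']);T=T_cw(s,im)
    d=T[:3,:3]@np.array([(u-K[0,2])/K[0,0],-(v-K[1,2])/K[1,1],-1]);o=T[:3,3]
    return o+d*(z-o[2])/d[2]
E
python3 - <<'E'
from h import *
s,im=snap('top','top1.png')
W=cloud(s,im);g=im['pixels'].astype(int)
hsv=cv2.cvtColor(im['pixels'],cv2.COLOR_RGB2HSV)
m=((hsv[...,1]<60)&(hsv[...,2]>170)).astype(np.uint8)
m[:160]=0;m[285:]=0;m[:,:208]=0;m[:,370:]=0
m2=m.copy(); m2[253:]=0
n,l,st,c=cv2.connectedComponentsWithStats(m2);i=1+np.argmax(st[1:,4]);print(st[i])
r=cv2.minAreaRect(np.argwhere(l==i)[:,::-1].astype(np.float32));print(r)
P=np.array([ray(s,im,u,v,.116) for u,v in cv2.boxPoints(r)]);print(P.round(4));print('sides',np.linalg.norm(P-np.roll(P,1,0),axis=1),'c',P.mean(0))
fr=W[l==i];print('frame z',np.nanmedian(fr[:,2]))
cv2.imwrite('pics/crop1.png',cv2.resize(cv2.cvtColor(im['pixels'][160:285,200:380],cv2.COLOR_RGB2BGR),None,fx=4,fy=4,interpolation=cv2.INTER_CUBIC))
# depth rows
for v in range(246,276,2): print(v,[W[v,u].round(3).tolist() for u in (230,288)])
E
```

```text
[ 213  168  151   85 3816]
((288.0, 210.0), (84.0, 150.0), 90.0)
[[ 0.7375  0.2982  0.116 ]
 [ 0.7265 -0.0888  0.116 ]
 [ 0.5097 -0.082   0.116 ]
 [ 0.5195  0.2987  0.116 ]]
sides [0.2179373  0.38723773 0.21696043 0.38087466] c [0.62331385 0.10653565 0.116     ]
frame z 0.11517499215559823
246 [[0.534, 0.255, 0.118], [0.53, 0.108, 0.116]]
248 [[0.529, 0.256, 0.115], [0.525, 0.108, 0.114]]
250 [[0.523, 0.255, 0.116], [0.52, 0.108, 0.114]]
252 [[0.526, 0.271, 0.033], [0.521, 0.114, 0.043]]
254 [[0.52, 0.27, 0.041], [0.516, 0.114, 0.042]]
256 [[0.514, 0.269, 0.045], [0.51, 0.114, 0.045]]
258 [[0.509, 0.268, 0.05], [0.505, 0.114, 0.05]]
260 [[0.503, 0.268, 0.051], [0.499, 0.114, 0.053]]
262 [[0.497, 0.266, 0.061], [0.494, 0.113, 0.057]]
264 [[0.492, 0.266, 0.063], [0.488, 0.113, 0.061]]
266 [[0.487, 0.266, 0.059], [0.479, 0.109, 0.116]]
268 [[0.481, 0.265, 0.069], [0.474, 0.109, 0.115]]
270 [[0.475, 0.264, 0.073], [0.472, 0.113, 0.069]]
272 [[0.474, 0.278, -0.0], [0.47, 0.119, -0.003]]
274 [[0.469, 0.278, 0.0], [0.465, 0.119, 0.001]]
```

Run:
```python
from h import *
W=np.load('pics/top0.npy')
for u in range(262,316,3): print(u,W[262,u].round(3),W[268,u].round(3))
```

```text
262 [0.495 0.182 0.06 ] [0.479 0.181 0.067]
265 [0.495 0.174 0.06 ] [0.478 0.173 0.069]
268 [0.495 0.166 0.057] [0.476 0.16  0.109]
271 [0.491 0.152 0.11 ] [0.475 0.152 0.115]
274 [0.494 0.15  0.057] [0.475 0.144 0.115]
277 [0.494 0.142 0.062] [0.475 0.137 0.115]
280 [0.494 0.135 0.057] [0.475 0.129 0.114]
283 [0.494 0.126 0.059] [0.474 0.121 0.115]
286 [0.493 0.118 0.06 ] [0.474 0.114 0.114]
289 [0.494 0.111 0.056] [0.474 0.106 0.112]
292 [0.493 0.103 0.056] [0.474 0.098 0.118]
295 [0.493 0.095 0.06 ] [0.474 0.091 0.114]
298 [0.493 0.087 0.059] [0.473 0.083 0.116]
301 [0.493 0.079 0.053] [0.473 0.076 0.118]
304 [0.489 0.068 0.109] [0.473 0.068 0.117]
307 [0.492 0.063 0.062] [0.473 0.06  0.12 ]
310 [0.492 0.055 0.06 ] [0.475 0.055 0.074]
313 [0.492 0.047 0.058] [0.475 0.047 0.075]
```

View pics/crop1.png

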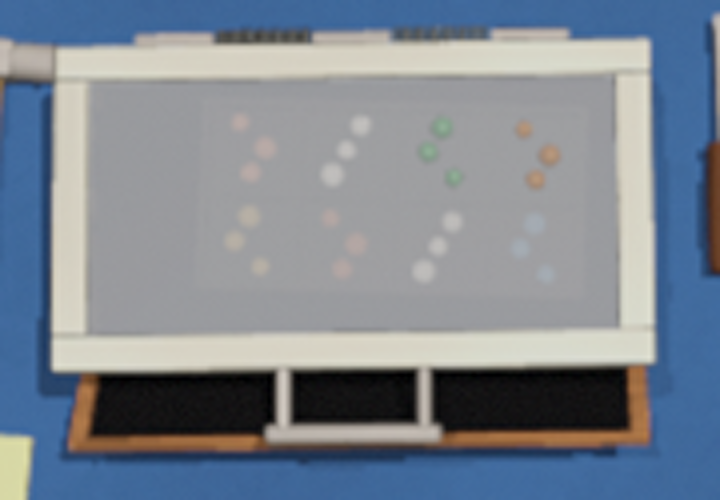

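Run:
```python
from h import *
s,im=snap('top','t2.png')
def px(x,y): return 200+(x+.5)/4-.5,160+(y+.5)/4-.5
for n,q,z in [('FL',(52,372),.116),('FR',(655,362),.116),('BL',(55,45),.116),('BR',(650,40),.116),('pL',(265,434),.112),('pR',(441,434),.112)]:
    print(n,ray(s,im,*px(*q),z).round(4))
W=cloud(s,im)
g=im['pixels'].astype(int); 
# fit front edge of the lid and pull line by depth
A=[]
for u in range(218,360):
    z=W[240:262,u,2]; k=np.where(z>.1)[0]
    if len(k): A.append(W[240+k.max(),u])
A=np.array(A);p=np.polyfit(A[:,1],A[:,0],1);
r=A[:,0]-np.polyval(p,A[:,1]);ok=abs(r)<.006;print(np.polyfit(A[ok,1],A[ok,0],1),ok.sum())
P=W[264:272,266:312].reshape(-1,3);P=P[P[:,2]>.105];print(len(P),P.mean(0),P.min(0),P.max(0),np.polyfit(P[:,1],P[:,0],1))
# flap surface plane in case frame
F=np.concatenate([W[254:269,222:262].reshape(-1,3),W[254:268,318:352].reshape(-1,3)]);F=F[(F[:,2]>.03)&(F[:,2]<.09)]
c=F.mean(0);n=np.linalg.svd(F-c)[2][2];n*=np.sign(n[2]);print('flap',c,n,'angle from vertical',np.pi/2-np.arccos(n[2]))
```

```text
FL [0.518  0.2997 0.116 ]
FR [ 0.5144 -0.0831  0.116 ]
BL [0.7299 0.2973 0.116 ]
BR [ 0.7223 -0.0865  0.116 ]
pL [0.4754 0.1652 0.112 ]
pR [0.4725 0.0535 0.112 ]
[0.01374829 0.51665707] 136
202 [0.47570954 0.11129165 0.11318066] [0.46967385 0.05527113 0.10504824] [0.48562149 0.16504722 0.12135355] [0.01054853 0.47453558]
flap [0.49727934 0.12744291 0.05593117] [ 0.63603152 -0.00841123  0.77161724] angle from vertical 0.8813797236483852
```

```bash
cat >> h.py <<'E'
PSI=-0.0137
def Rt(pitch,flip=1):
    # tool z = forward-down by pitch below horizontal; tool x = flip*case y
    c,s_=np.cos(PSI),np.sin(PSI)
    z=np.array([np.cos(pitch)*c,np.cos(pitch)*s_,-np.sin(pitch)]); x=flip*np.array([-s_,c,0]); y=np.cross(z,x)
    return np.stack([x,y,z],1)
HX,HZ=0.7235,0.109
def case2w(p): # case frame metres -> world
    c,s_=np.cos(PSI),np.sin(PSI); C=np.array([0.6285,0.1085,0])
    return C+np.array([c*p[0]-s_*p[1],s_*p[0]+c*p[1],p[2]])
def go(p,Rm,n=1):
    """print delta"""
    s=arm.read_state();R0=R.from_rotvec(s['orientation']).as_matrix()
    d=R0.T@(np.array(p)-s['eef_pos'])*100; r=R.from_matrix(R0.T@Rm).as_rotvec()
    print('lin cm',d.round(2),'rot',r.round(3),'| deg',np.degrees(np.linalg.norm(r)).round(1),'dist cm',np.linalg.norm(d).round(1))
def st():
    s=arm.read_state();R0=R.from_rotvec(s['orientation']).as_matrix()
    print('t',round(s['time'],2),'q',s['qpos'].round(3),'p',s['eef_pos'].round(4),'tip',(s['eef_pos']+.019*R0[:,2]).round(4),'pitch',np.arcsin(-R0[2,2]).round(3),'F',s['force'].round(2),'g',round(s['grip_width'],3))
E
python3 - <<'E'
from h import *
print(R.from_rotvec(arm.read_state()['orientation']).as_matrix().round(2), case2w([-.154,0,.109]),case2w([.095,0,.109]))
for f in (1,-1):
    go([.42,-.01,.22],Rt(1.05,f))
E
```

```text
[[ 0.93  0.36 -0.  ]
 [ 0.36 -0.93  0.  ]
 [-0.   -0.   -1.  ]] [0.47451445 0.11060973 0.109     ] [0.72349108 0.10719854 0.109     ]
lin cm [ 38.89 -46.59   2.16] rot [-0.458  0.31  -1.165] | deg 73.9 dist cm 60.7
lin cm [ 38.89 -46.59   2.16] rot [0.343 0.507 1.897] | deg 114.2 dist cm 60.7
```

```bash
python3 -m crank '{"linear": [[3,-4,0],[6,-8,0],[10,-12,0.5],[13.5,-16,0.5],[17,-20,1]], "dr": [[-0.02,0.01,-0.1],[-0.05,0.03,-0.2],[-0.08,0.05,-0.3],[-0.1,0.08,-0.4],[-0.15,0.1,-0.5]]}' 1 20
python3 - <<'E'
from h import *
st();go([.42,-.01,.22],Rt(1.05))
E
```

```text
time: 0.7
eef_pos: [0.3063, -0.3479, 0.2331]
orientation: [2.726, 1.265, 0.189]
force: [0.9, -0.4, 0.4]
grip_width: 0.581
t 0.7 q [-0.935  0.133  2.077  0.137  0.783 -0.323] p [ 0.3063 -0.3479  0.2331] tip [ 0.3094 -0.3491  0.2144] pitch 1.39 F [ 0.87 -0.35  0.36] g 0.581
lin cm [ 33.07 -13.34   1.  ] rot [-0.315  0.179 -0.665] | deg 43.4 dist cm 35.7
```

```bash
python3 -m crank '{"linear": [[4,-1.5,0],[8,-3.5,0],[12.5,-5,0.5],[17,-7,0.5],[21,-8.5,1]], "dr": [[-0.04,0.03,-0.1],[-0.1,0.06,-0.22],[-0.15,0.09,-0.34],[-0.2,0.12,-0.46],[-0.25,0.15,-0.56]]}'
python3 - <<'E'
from h import *
st();go([.42,-.01,.20],Rt(1.05))
E
```

```text
time: 1.2
eef_pos: [0.3788, -0.1329, 0.2214]
orientation: [2.088, 1.842, 0.458]
force: [0.1, 0.6, -0.2]
grip_width: 0.131
t 1.2 q [-0.505 -0.025  2.365  0.475  0.427 -0.778] p [ 0.3788 -0.1329  0.2214] tip [ 0.3871 -0.1334  0.2043] pitch 1.115 F [ 0.11  0.59 -0.21] g 0.131
lin cm [12.63  1.28  3.41] rot [-0.064  0.024 -0.106] | deg 7.2 dist cm 13.1
```

```bash
python3 - <<'E'
from h import *
st();go([.46,-.01,.19],Rt(1.15))
E
python3 -m crank '{"linear": [[3,0.5,1],[6,1.5,2],[9,2.5,3],[12.1,3.6,4.5],[12.1,4.3,5.5]], "dr": [[-0.01,0,-0.03],[-0.01,0,-0.06],[0.01,0,-0.1],[0.03,0,-0.12],[0.03,0,-0.12]]}'
python3 - <<'E'
from h import *
st();go([.484,-.01,.12],Rt(1.15))
s,im=snap('wrist','w1.png')
snap('scene','s1.png')
E
```

```text
t 1.2 q [-0.505 -0.025  2.365  0.475  0.427 -0.778] p [ 0.3788 -0.1329  0.2214] tip [ 0.3871 -0.1334  0.2043] pitch 1.115 F [ 0.11  0.59 -0.21] g 0.131
lin cm [13.07  4.4   6.07] rot [ 0.036  0.019 -0.107] | deg 6.5 dist cm 15.1
time: 1.7
eef_pos: [0.4579, -0.0183, 0.1943]
orientation: [1.983, 1.974, 0.403]
force: [0.3, -0.1, -0.3]
grip_width: 0.007
t 1.7 q [-0.07   0.126  2.281  0.019  0.31  -0.082] p [ 0.4579 -0.0183  0.1943] tip [ 0.4658 -0.0188  0.177 ] pitch 1.146 F [ 0.27 -0.13 -0.28] g 0.007
lin cm [ 1.01 -0.68  7.82] rot [0.003 0.017 0.013] | deg 1.3 dist cm 7.9
```

View pics/w1.png

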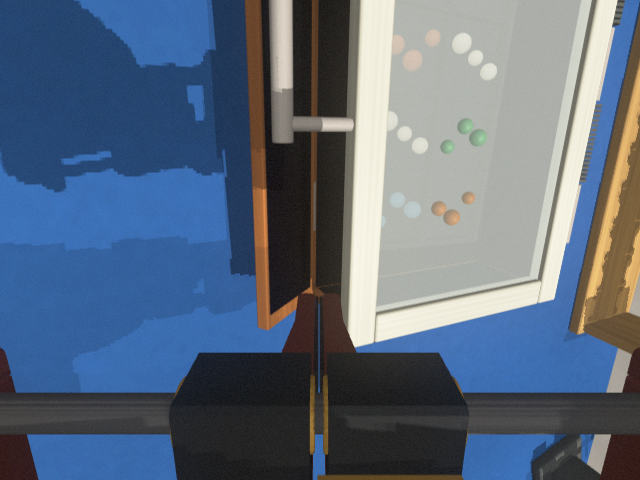

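The wrist view shows the closed fingertips at (320,295), just ahead of the drop front's right end. The lid edge runs at columns 345–390 and the pull's right end sits at (283,135), clear of the push spot. Now I'll descend.

```bash
python3 - <<'E'
from h import *
go([.486,-.01,.118],Rt(1.25))
E
python3 -m crank '{"linear": [[0.2,0,2],[0.5,0,4],[0.8,-0.2,6],[0.9,-0.5,8],[0.9,-0.5,8]], "dr": [[0.03,0,0],[0.06,0.01,0],[0.1,0.02,0.01],[0.1,0.02,0.01],[0.1,0.02,0.01]]}'
python3 - <<'E'
from h import *
st();go([.486,-.01,.088],Rt(1.25));go([.472,-.01,.048],Rt(1.25))
E
```

```text
lin cm [ 1.22 -0.45  8.06] rot [0.101 0.019 0.01 ] | deg 5.9 dist cm 8.2
time: 2.3
eef_pos: [0.483, -0.0152, 0.1171]
orientation: [2.067, 2.03, 0.328]
force: [-0.8, -0.2, -0.0]
grip_width: 0.004
t 2.3 q [-0.066  0.348  2.216  0.065  0.26  -0.108] p [ 0.483  -0.0152  0.1171] tip [ 0.489  -0.0153  0.0991] pitch 1.252 F [-0.84 -0.21 -0.04] g 0.004
lin cm [ 0.52 -0.64  2.86] rot [-0.002 -0.    -0.004] | deg 0.3 dist cm 3.0
lin cm [ 0.49 -3.22  6.22] rot [-0.002 -0.    -0.004] | deg 0.3 dist cm 7.0
```

```bash
python3 -m crank '{"linear": [[0.1,-0.2,0.6],[0.1,-0.5,1.3],[0.1,-0.7,2],[0.1,-0.9,2.7],[0.1,-1.2,3.3]], "dr": [[0.01,0,0],[0.02,0,0],[0.03,0,0],[0.04,0,0],[0.05,0,0]]}'
python3 - <<'E'
from h import *
st();go([.472,-.012,.052],Rt(1.32))
E
```

```text
time: 2.8
eef_pos: [0.4838, -0.0134, 0.0835]
orientation: [2.092, 2.058, 0.284]
force: [0.4, -0.9, 3.2]
grip_width: 0.005
t 2.8 q [-0.06   0.431  2.198  0.055  0.24  -0.096] p [ 0.4838 -0.0134  0.0835] tip [ 0.4889 -0.0135  0.0652] pitch 1.298 F [ 0.39 -0.88  3.18] g 0.005
lin cm [ 0.12 -1.98  2.71] rot [ 0.022 -0.001 -0.003] | deg 1.3 dist cm 3.4
```

```bash
python3 -m crank '{"linear": [[0,-0.4,0.6],[0,-0.8,1.1],[0,-1.2,1.6],[0,-1.5,2.1],[0,-1.6,2.5]], "dr": [[0.01,0,0],[0.02,0,0],[0.02,0,0],[0.02,0,0],[0.02,0,0]]}'
python3 - <<'E'
from h import *
st();go([.474,-.012,.052],Rt(1.32))
s,im=snap('wrist','w2.png'); snap('top','t3.png')
E
```

```text
time: 3.3
eef_pos: [0.4747, -0.0133, 0.0549]
orientation: [2.103, 2.07, 0.264]
force: [1.8, -0.8, 2.6]
grip_width: 0.003
t 3.3 q [-0.061  0.493  2.21   0.067  0.185 -0.108] p [ 0.4747 -0.0133  0.0549] tip [ 0.4795 -0.0133  0.0365] pitch 1.318 F [ 1.75 -0.79  2.62] g 0.003
lin cm [ 0.12 -0.14  0.26] rot [ 0.002 -0.001 -0.003] | deg 0.2 dist cm 0.3
```

View pics/w2.png

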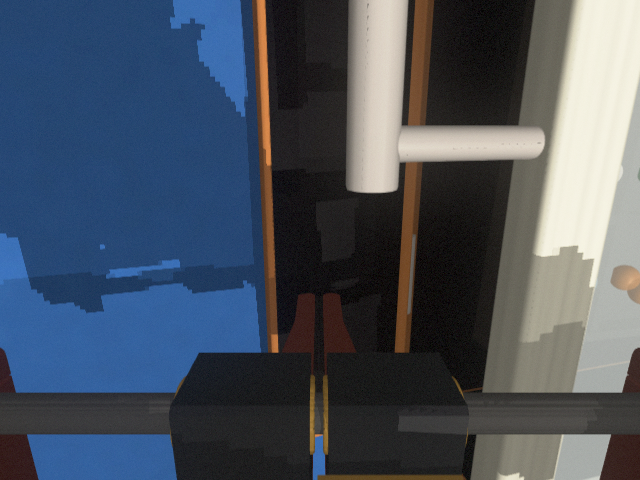

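View pics/t3.png

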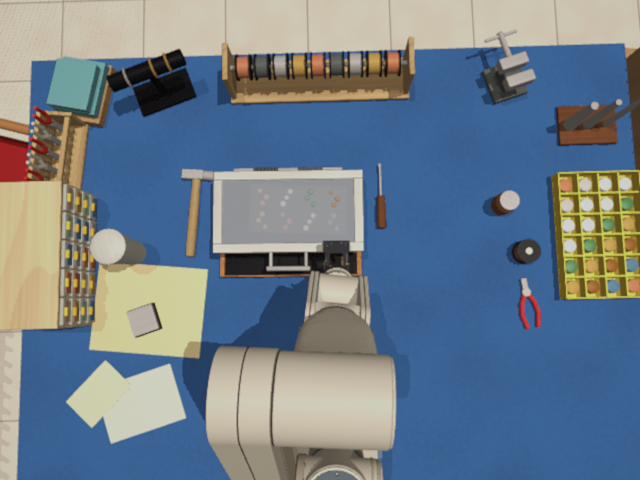

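The wrist view shows the nearly level flap at columns 270–405 with the fingertips at (320,295) on its inner face. I'll measure its plane from wrist depth.

```bash
cat >> h.py <<'E'
def flap(s,im):
    W=cloud(s,im).reshape(-1,3);W=W[~np.isnan(W).any(1)]
    c,s_=np.cos(PSI),np.sin(PSI);d=W-np.array([0.6285,0.1085,0])
    L=np.stack([c*d[:,0]+s_*d[:,1],-s_*d[:,0]+c*d[:,1],d[:,2]],1)
    m=(L[:,0]>-.162)&(L[:,0]<-.108)&(abs(L[:,1])<.18)&(L[:,2]>.012)&(L[:,2]<.06)
    P=L[m]
    for _ in range(4):
        A=np.c_[P[:,0],P[:,1],np.ones(len(P))];k=np.linalg.lstsq(A,P[:,2],rcond=None)[0];r=P[:,2]-A@k;P=P[abs(r)<max(.002,1.5*np.median(abs(r)))]
    print('n',len(P),'slope',k.round(4),'flap angle',np.pi/2+np.arctan(k[0]),'z@-130',k[0]*-.13+k[2],'y',P[:,1].min().round(3),P[:,1].max().round(3),'rms',r.std().round(4))
E
python3 - <<'E'
from h import *
s,im=snap('wrist','w3.png');flap(s,im)
s,im=snap('top','t4.png');flap(s,im)
E
```

```text
n 25879 slope [-0.0869 -0.0033  0.0213] flap angle 1.4840697106135843 z@-130 0.03264864570180742 y -0.159 0.004 rms 0.0006
n 970 slope [-0.0738  0.0012  0.023 ] flap angle 1.4971288700699783 z@-130 0.03262213748954573 y -0.18 0.18 rms 0.0011
```

```bash
python3 -m crank '{"linear": [[0,-0.1,0.1],[0,-0.1,0.2],[0,-0.1,0.3],[0,-0.1,0.4],[0,-0.1,0.4]], "dr": [[0,0,0],[0,0,0],[0,0,0],[0,0,0],[0,0,0]]}'
python3 - <<'E'
from h import *
st()
s,im=snap('wrist','w4.png');flap(s,im)
s,im=snap('top','t5.png');flap(s,im)
E
```

```text
time: 4.0
eef_pos: [0.4746, -0.0132, 0.051]
orientation: [2.104, 2.07, 0.264]
force: [-0.3, 1.1, -0.3]
grip_width: 0.004
t 4.0 q [-0.06   0.503  2.211  0.07   0.176 -0.112] p [ 0.4746 -0.0132  0.051 ] tip [ 0.4793 -0.0133  0.0326] pitch 1.319 F [-0.32  1.12 -0.27] g 0.004
n 24714 slope [-0.0259 -0.0049  0.0272] flap angle 1.5448786059819395 z@-130 0.03060154470083301 y -0.15 0.002 rms 0.0006
n 947 slope [-0.0153 -0.0007  0.0286] flap angle 1.5555336266830846 z@-130 0.030552045943368022 y -0.18 0.18 rms 0.0011
```

```bash
python3 -m crank '{"linear": [[0,0,0.1],[0,0,0.1],[0,0,0.15],[0,0,0.15],[0,0,0.15]], "dr": [[0,0,0],[0,0,0],[0,0,0],[0,0,0],[0,0,0]]}'
python3 - <<'E'
from h import *
st()
s,im=snap('wrist','w5.png');flap(s,im)
s,im=snap('top','t6.png');flap(s,im)
E
```

```text
time: 4.6
eef_pos: [0.4752, -0.0133, 0.0497]
orientation: [2.103, 2.07, 0.264]
force: [-0.1, -0.9, 1.8]
grip_width: 0.002
t 4.6 q [-0.06   0.506  2.21   0.072  0.173 -0.113] p [ 0.4752 -0.0133  0.0497] tip [ 0.4799 -0.0133  0.0313] pitch 1.318 F [-0.06 -0.9   1.76] g 0.002
n 24269 slope [-0.0055 -0.0055  0.0292] flap angle 1.565297982372986 z@-130 0.029870733746555057 y -0.15 0.001 rms 0.0006
n 948 slope [0.0118 0.002  0.0313] flap angle 1.5826236722727136 z@-130 0.029726261464557542 y -0.18 0.178 rms 0.0011
```

The flap reads 1.565 rad in the wrist view and 1.583 in the top view, so it is level. I'll retract straight up and pre-open the jaws.

```bash
python3 -m crank '{"linear": [[0,0.6,-2],[0,1.2,-5],[0,2,-8],[1,2.6,-11],[3,3.2,-14]], "dr": [[0,0,0],[0,0,0],[0,0,0],[0,0,0],[0,0,0]]}' 0.72 20
python3 - <<'E'
from h import *
st()
s,im=snap('top','t7.png');flap(s,im)
go([.4745-.03,.1106,.20],Rt(1.25))
E
```

```text
time: 5.2
eef_pos: [0.4714, 0.0162, 0.1945]
orientation: [2.105, 2.067, 0.264]
force: [0.6, 0.7, -0.2]
grip_width: 0.277
t 5.2 q [ 0.013  0.181  2.151 -0.013  0.558  0.041] p [0.4714 0.0162 0.1945] tip [0.4762 0.0162 0.1761] pitch 1.318 F [ 0.65  0.73 -0.22] g 0.277
n 815 slope [0.0181 0.0008 0.0322] flap angle 1.5889143573866538 z@-130 0.02985913503341435 y -0.18 0.178 rms 0.0011
lin cm [ 9.18 -2.97 -0.88] rot [-0.061 -0.001 -0.004] | deg 3.5 dist cm 9.7
```

```bash
python3 -m crank '{"linear": [[2.5,0,0],[5.5,-0.2,0],[8,-0.6,0],[9.2,-0.9,0],[9.2,-1,0]], "dr": [[-0.02,0,0],[-0.04,0,0],[-0.06,0,0],[-0.06,0,0],[-0.06,0,0]]}'
python3 - <<'E'
from h import *
st()
s,im=snap('wrist','w6.png');W=cloud(s,im);np.save('pics/w6.npy',W)
flap(s,im)
P=W.reshape(-1,3);c=case2w([-.154,0,.109]);m=(abs(P[:,0]-c[0])<.015)&(abs(P[:,1]-c[1])<.04)&(P[:,2]>.09)&(P[:,2]<.13)
Q=P[m];print(len(Q),'top z',np.percentile(Q[:,2],97),'x range',np.percentile(Q[:,0],[2,50,98]))
top=Q[Q[:,2]>np.percentile(Q[:,2],80)];print('top pts',top.mean(0))
m=(P[:,2]>.09)&(P[:,0]<.487)&(P[:,0]>.46)&(P[:,2]<.13)&(abs(P[:,1]-.11)<.08);print('y ext',np.percentile(P[m,1],[.5,99.5]))
E
```

```text
time: 5.75
eef_pos: [0.463, 0.1101, 0.1907]
orientation: [2.066, 2.039, 0.322]
force: [0.6, -0.8, 0.7]
grip_width: 0.279
t 5.75 q [ 0.258  0.184  2.176 -0.175  0.486  0.414] p [0.463  0.1101 0.1907] tip [0.4688 0.11   0.1726] pitch 1.258 F [ 0.56 -0.81  0.69] g 0.279
n 20446 slope [ 0.0071 -0.0005  0.0313] flap angle 1.5778566981996907 z@-130 0.03037445841121099 y -0.153 0.165 rms 0.0007
2406 top z 0.11562327434961348 x range [0.46886046 0.47357467 0.48052627]
top pts [0.47441433 0.11309844 0.1152112 ]
y ext [0.05340357 0.16222334]
```

View pics/w6.png

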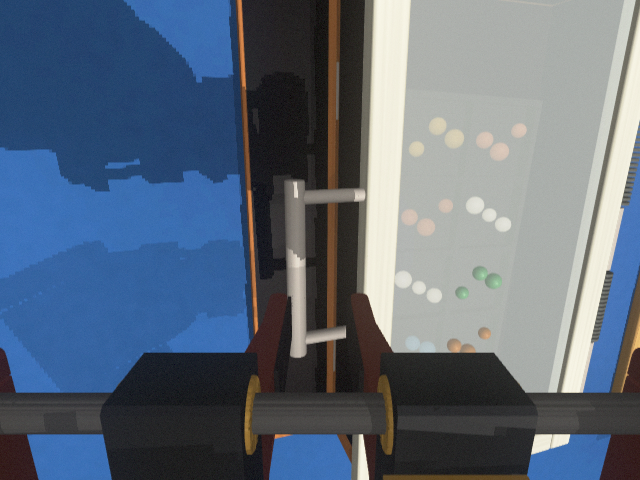

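The bar shows at columns 288–305, between the two open fingers at (265,300) and (375,300). Its centre measures (0.474, 0.108, 0.109) in depth. I'll descend onto it vertically.

Run:
```python
from h import *
go([.474,.109,.14],Rt(1.25));go([.474,.109,.109],Rt(1.25))
```

```text
lin cm [-0.02 -0.5   5.16] rot [-0.009 -0.001 -0.001] | deg 0.5 dist cm 5.2
lin cm [-0.02 -1.45  8.11] rot [-0.009 -0.001 -0.001] | deg 0.5 dist cm 8.2
```

```bash
python3 -m crank '{"linear": [[0,-0.5,2],[0,-0.8,3.8],[0,-1.0,5.3],[0,-1.2,6.7],[0,-1.45,8.1]], "dr": [[0,0,0],[0,0,0],[0,0,0],[0,0,0],[0,0,0]]}'
python3 - <<'E'
from h import *
st();go([.474,.109,.109],Rt(1.25))
snap('wrist','w7.png')
E
```

```text
time: 6.3
eef_pos: [0.4749, 0.1077, 0.1087]
orientation: [2.07, 2.034, 0.322]
force: [-0.0, -0.6, 0.1]
grip_width: 0.278
t 6.3 q [ 0.246  0.375  2.201 -0.296  0.273  0.536] p [0.4749 0.1077 0.1087] tip [0.4808 0.1077 0.0906] pitch 1.258 F [-0.04 -0.56  0.14] g 0.278
lin cm [ 0.12 -0.08 -0.06] rot [-0.008 -0.    -0.004] | deg 0.5 dist cm 0.2
```

View pics/w7.png

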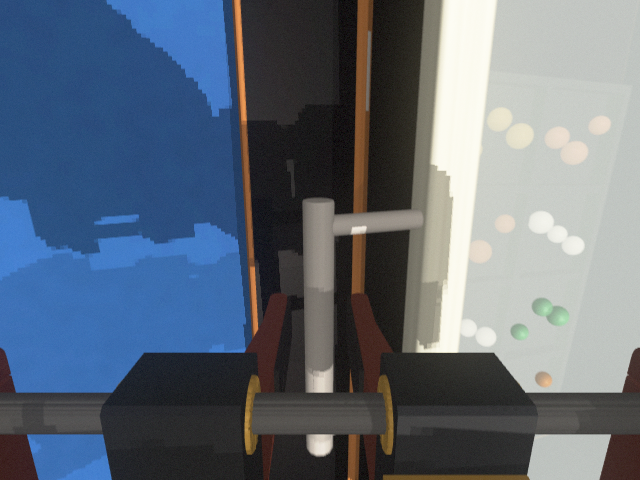

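The bar (columns 305–333) is centred between the fingers, so I'll close.

```bash
python3 -m crank '{"linear": [[0,0,0],[0,0,0],[0,0,0],[0,0,0],[0,0,0]], "dr": [[0,0,0],[0,0,0],[0,0,0],[0,0,0],[0,0,0]]}' 1 25
python3 - <<'E'
from h import *
st()
p=arm.read_state()['eef_pos'];print(0.249,np.hypot(HX-p[0],p[2]-HZ))
for th in (.2,.4,.6,.75,.85,.94):
    print(th); go([HX-.2486*np.cos(th),.1077,HZ+.2486*np.sin(th)],Rt(1.258))
E
```

```text
time: 6.85
eef_pos: [0.4747, 0.1083, 0.11]
orientation: [2.068, 2.035, 0.322]
force: [1.8, -5.7, -0.7]
grip_width: 0.129
t 6.85 q [ 0.247  0.372  2.201 -0.296  0.276  0.536] p [0.4747 0.1083 0.11  ] tip [0.4806 0.1082 0.0919] pitch 1.258 F [ 1.84 -5.73 -0.74] g 0.129
0.249 0.24875661802077026
0.2
lin cm [-0.05  1.98 -4.45] rot [ 0.    -0.    -0.003] | deg 0.2 dist cm 4.9
0.4
lin cm [-0.02  4.84 -8.51] rot [ 0.    -0.    -0.003] | deg 0.2 dist cm 9.8
0.6
lin cm [  0.02   8.44 -11.92] rot [ 0.    -0.    -0.003] | deg 0.2 dist cm 14.6
0.75
lin cm [  0.06  11.55 -13.97] rot [ 0.    -0.    -0.003] | deg 0.2 dist cm 18.1
0.85
lin cm [  0.1   13.78 -15.07] rot [ 0.    -0.    -0.003] | deg 0.2 dist cm 20.4
0.94
lin cm [  0.12  15.87 -15.86] rot [ 0.    -0.    -0.003] | deg 0.2 dist cm 22.4
```

```bash
python3 -m crank '{"linear": [[0,0.3,-0.9],[0,0.7,-1.8],[0,1.1,-2.75],[0,1.6,-3.6],[0,2.0,-4.5]], "dr": [[0,0,0],[0,0,0],[0,0,0],[0,0,0],[0,0,0]]}'
python3 - <<'E'
from h import *
st()
p=arm.read_state()['eef_pos'];print(np.hypot(HX-p[0],p[2]-HZ),np.arctan2(p[2]-HZ,HX-p[0]))
for th in (.3,.4,.5,.6):
    print(th); go([HX-.249*np.cos(th),.1077,HZ+.249*np.sin(th)],Rt(1.258))
snap('scene','s2.png')
E
```

```text
time: 7.35
eef_pos: [0.4792, 0.1083, 0.159]
orientation: [2.069, 2.036, 0.321]
force: [2.6, -6.9, -3.0]
grip_width: 0.125
t 7.35 q [ 0.244  0.269  2.167 -0.197  0.41   0.43 ] p [0.4792 0.1083 0.159 ] tip [0.485  0.1082 0.1409] pitch 1.259 F [ 2.56 -6.85 -3.02] g 0.125
0.2493583797252949 0.20171247931866973
0.3
lin cm [-0.05  1.34 -2.05] rot [-0.001 -0.    -0.002] | deg 0.1 dist cm 2.4
0.4
lin cm [-0.03  2.87 -4.02] rot [-0.001 -0.    -0.002] | deg 0.1 dist cm 4.9
0.5
lin cm [-0.01  4.58 -5.82] rot [-0.001 -0.    -0.002] | deg 0.1 dist cm 7.4
0.6
lin cm [ 0.01  6.47 -7.44] rot [-0.001 -0.    -0.002] | deg 0.1 dist cm 9.9
```

View pics/s2.png

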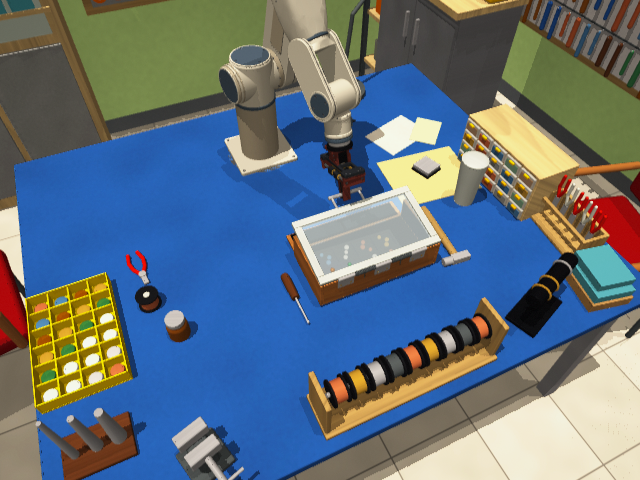

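The lid is rising with the gripper, with the pull held at about (350,195) and its front edge clear of the case. I'll continue along the arc.

```bash
python3 -m crank '{"linear": [[0,0.8,-1.3],[0,1.7,-2.6],[0,2.8,-4.0],[0,3.9,-5.2],[0,5.1,-6.3]], "dr": [[0,0,0],[0,0,0],[0,0,0],[0,0,0],[0,0,0]]}'
python3 - <<'E'
from h import *
st()
p=arm.read_state()['eef_pos'];print(np.hypot(HX-p[0],p[2]-HZ),np.arctan2(p[2]-HZ,HX-p[0]))
for th in (.6,.65,.7,.75):
    print(th); go([HX-.249*np.cos(th),.1077,HZ+.249*np.sin(th)],Rt(1.258))
E
```

```text
time: 7.9
eef_pos: [0.5057, 0.1078, 0.2338]
orientation: [2.073, 2.039, 0.315]
force: [-13.0, -0.5, 5.9]
grip_width: 0.128
t 7.9 q [ 0.228  0.168  2.057 -0.124  0.623  0.334] p [0.5057 0.1078 0.2338] tip [0.5114 0.1077 0.2157] pitch 1.265 F [-12.96  -0.46   5.86] g 0.128
0.2510557880120382 0.5202599713542966
0.6
lin cm [ 0.01  1.65 -1.13] rot [-0.007  0.    -0.003] | deg 0.4 dist cm 2.0
0.65
lin cm [ 0.02  2.65 -1.88] rot [-0.007  0.    -0.003] | deg 0.4 dist cm 3.2
0.7
lin cm [ 0.04  3.68 -2.57] rot [-0.007  0.    -0.003] | deg 0.4 dist cm 4.5
0.75
lin cm [ 0.05  4.75 -3.21] rot [-0.007  0.    -0.003] | deg 0.4 dist cm 5.7
```

```bash
python3 - <<'E'
from h import *
st()
for th in (.6,.7,.78):
    print(th); go([HX-.2515*np.cos(th),.1077,HZ+.2515*np.sin(th)],Rt(1.258))
E
python3 -m crank '{"linear": [[0,0.4,-0.5],[0,0.8,-0.9],[0,1.2,-1.2],[0,1.5,-1.4],[0,1.5,-1.4]], "dr": [[0,0,0],[0,0,0],[0,0,0],[0,0,0],[0,0,0]]}'
python3 - <<'E'
from h import *
st()
p=arm.read_state()['eef_pos'];print(np.hypot(HX-p[0],p[2]-HZ),np.arctan2(p[2]-HZ,HX-p[0]))
c=0
for n in('top','scene','wrist'):
    s,im=snap(n,n+'_l1.png');np.save('pics/%s_l1.npy'%n,cloud(s,im))
E
```

```text
t 7.9 q [ 0.228  0.168  2.057 -0.124  0.623  0.334] p [0.5057 0.1078 0.2338] tip [0.5114 0.1077 0.2157] pitch 1.265 F [-12.96  -0.46   5.86] g 0.128
0.6
lin cm [ 0.01  1.5  -1.33] rot [-0.007  0.    -0.003] | deg 0.4 dist cm 2.0
0.7
lin cm [ 0.03  3.55 -2.78] rot [-0.007  0.    -0.003] | deg 0.4 dist cm 4.5
0.78
lin cm [ 0.06  5.29 -3.79] rot [-0.007  0.    -0.003] | deg 0.4 dist cm 6.5
time: 8.4
eef_pos: [0.5169, 0.1077, 0.2522]
orientation: [2.071, 2.037, 0.318]
force: [-11.0, -2.0, 5.9]
grip_width: 0.125
t 8.4 q [ 0.222  0.156  2.02  -0.115  0.668  0.318] p [0.5169 0.1077 0.2522] tip [0.5227 0.1076 0.2341] pitch 1.262 F [-11.02  -2.05   5.85] g 0.125
0.2514135253621714 0.6061611560207183
```

View pics/top_l1.png

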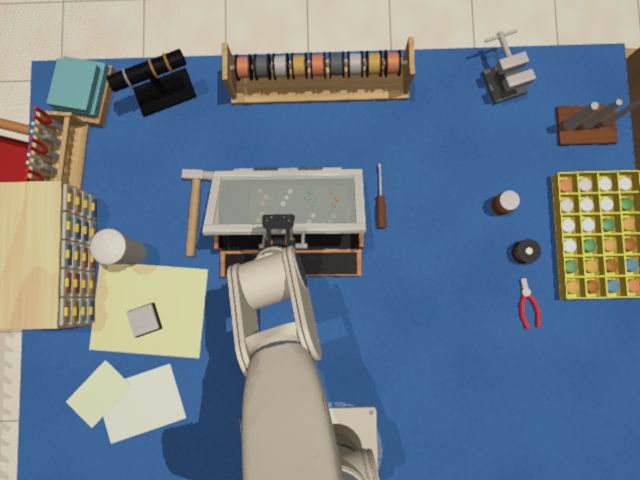

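View pics/scene_l1.png

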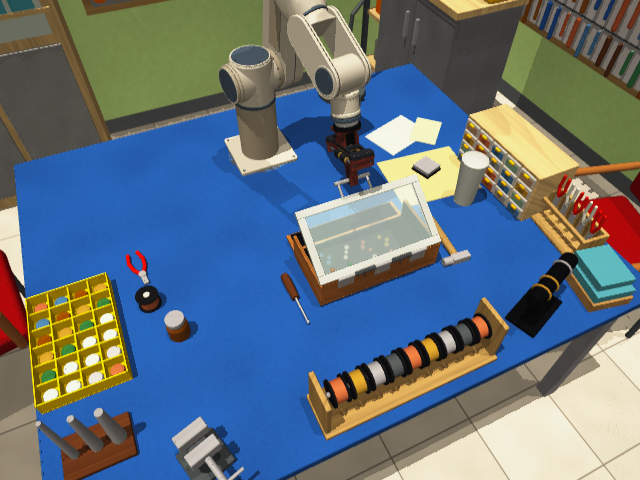

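View pics/wrist_l1.png

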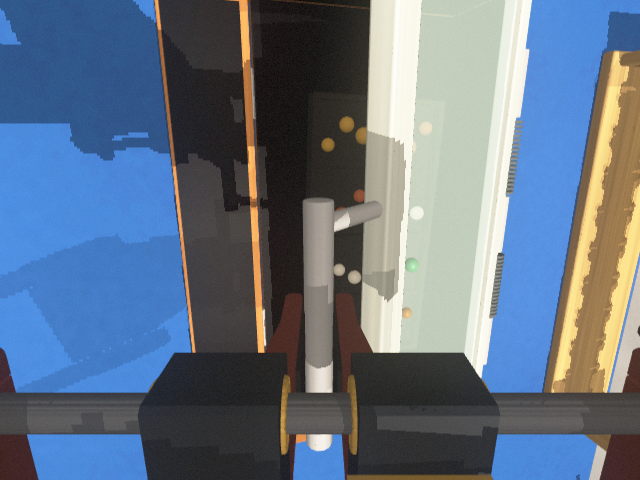

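The top, scene and wrist views agree: the lid is partly up, with the pull still centred in the jaws (wrist columns 303–333) and the flap level below. Next I'll get the lid angle from the depth of the white frame.

```bash
cat >> h.py <<'E'
def lid(s,im,tag=''):
    hsv=cv2.cvtColor(im['pixels'],cv2.COLOR_RGB2HSV)
    W=cloud(s,im);m=(hsv[...,1]<70)&(hsv[...,2]>120)
    m=cv2.erode(m.astype(np.uint8),np.ones((3,3)))>0
    P=W[m&~np.isnan(W).any(2)]
    c,s_=np.cos(PSI),np.sin(PSI);d=P-np.array([0.6285,0.1085,0])
    L=np.stack([c*d[:,0]+s_*d[:,1],-s_*d[:,0]+c*d[:,1],d[:,2]],1)
    L=L[(abs(L[:,1])<.2)&(L[:,2]>.105)&(L[:,2]<.33)&(L[:,0]<.11)&(L[:,0]>-.12)]
    a=np.hypot(L[:,0]-.095,L[:,2]-.109);L=L[(a>.02)&(a<.212)]
    best=None;rng=np.random.default_rng(0)
    for _ in range(300):
        q=L[rng.choice(len(L),3,replace=False)];n=np.cross(q[1]-q[0],q[2]-q[0]);
        if np.linalg.norm(n)<1e-5: continue
        n/=np.linalg.norm(n);k=abs((L-q[0])@n)<.003
        if best is None or k.sum()>best.sum(): best=k
    I=L[best];c0=I.mean(0);n=np.linalg.svd(I-c0,full_matrices=False)[2][2];n*=np.sign(n[2])
    print(tag,len(L),best.sum(),'n',n.round(4),'lid angle',np.arctan2(n[0],n[2]).round(4),'hinge-plane dist',(np.array([.095,0,.109])-c0)@n)
def rad():
    p=arm.read_state()['eef_pos'];print('r',np.hypot(HX-p[0],p[2]-HZ).round(4),'th',np.arctan2(p[2]-HZ,HX-p[0]).round(4))
E
python3 - <<'E'
from h import *
for n in('top','scene','wrist'):
    s,im=snap(n,'x_%s.png'%n);lid(s,im,n)
st();rad()
E
```

```text
top 8002 5737 n [ 0.5728 -0.0009  0.8197] lid angle 0.6099 hinge-plane dist -0.0014015949457034213
scene 8138 5206 n [5.742e-01 3.000e-04 8.187e-01] lid angle 0.6116 hinge-plane dist 0.00045504065741420053
wrist 45514 40269 n [5.784e-01 7.000e-04 8.158e-01] lid angle 0.6167 hinge-plane dist -0.00014703191044785745
t 8.7 q [ 0.222  0.156  2.021 -0.115  0.667  0.318] p [0.5166 0.1077 0.2519] tip [0.5224 0.1076 0.2338] pitch 1.262 F [-10.5   -2.18   6.56] g 0.126
r 0.2514 th 0.6045
```

```bash
python3 -m crank '{"linear": [[0,0.6,-0.7],[0,1.3,-1.2],[0,2.1,-1.7],[0,2.9,-2.2],[0,3.6,-2.6]], "dr": [[0,0,0],[0,0,0],[0,0,0],[0,0,0],[0,0,0]]}'
python3 - <<'E'
from h import *
st();rad()
for n in('top','wrist'):
    s,im=snap(n,'y_%s.png'%n);lid(s,im,n)
st()
for th in (.85,.93): go([HX-.2515*np.cos(th),.1077,HZ+.2515*np.sin(th)],Rt(1.258))
E
```

```text
time: 9.2
eef_pos: [0.5456, 0.1073, 0.2887]
orientation: [2.068, 2.035, 0.323]
force: [0.4, -4.5, -1.3]
grip_width: 0.129
t 9.2 q [ 0.208  0.148  1.932 -0.098  0.758  0.285] p [0.5456 0.1073 0.2887] tip [0.5515 0.1073 0.2706] pitch 1.258 F [ 0.39 -4.49 -1.34] g 0.129
r 0.2529 th 0.7905
top 6391 4769 n [ 0.7122 -0.0016  0.7019] lid angle 0.7927 hinge-plane dist -0.0016276452808399403
wrist 31184 26251 n [7.246e-01 7.000e-04 6.892e-01] lid angle 0.8105 hinge-plane dist -0.00013757310774740127
t 9.3 q [ 0.208  0.148  1.931 -0.098  0.757  0.285] p [0.5462 0.1073 0.2892] tip [0.5521 0.1073 0.2711] pitch 1.256 F [-1.26 -3.61  2.  ] g 0.13
lin cm [ 0.06  1.34 -0.48] rot [ 0.002 -0.001 -0.003] | deg 0.2 dist cm 1.4
lin cm [ 0.08  3.22 -1.2 ] rot [ 0.002 -0.001 -0.003] | deg 0.2 dist cm 3.4
```

```bash
python3 -m crank '{"linear": [[0,0.4,-0.2],[0,0.9,-0.4],[0,1.4,-0.7],[0,1.8,-0.8],[0,2.2,-0.9]], "dr": [[0,0,0],[0,0,0],[0,0,0],[0,0,0],[0,0,0]]}'
python3 -m crank '{"linear": [[0,0.3,-0.1],[0,0.6,-0.2],[0,0.9,-0.3],[0,1.1,-0.4],[0,1.1,-0.4]], "dr": [[0,0,0],[0,0,0],[0,0,0],[0,0,0],[0,0,0]]}'
python3 - <<'E'
from h import *
st();rad()
for n in('top','wrist','scene'):
    s,im=snap(n,'z_%s.png'%n);lid(s,im,n)
st();rad()
for th in (.82,): go([HX-.2525*np.cos(th),.1077,HZ+.2525*np.sin(th)],Rt(1.258))
E
```

```text
time: 9.8
eef_pos: [0.5628, 0.1071, 0.304]
orientation: [2.069, 2.036, 0.321]
force: [-12.9, -3.6, 16.4]
grip_width: 0.128
time: 10.3
eef_pos: [0.5729, 0.107, 0.3117]
orientation: [2.068, 2.035, 0.324]
force: [-8.4, -3.2, 9.7]
grip_width: 0.126
t 10.3 q [ 0.196  0.163  1.856 -0.087  0.817  0.262] p [0.5729 0.107  0.3117] tip [0.5787 0.1069 0.2937] pitch 1.257 F [-8.39 -3.19  9.66] g 0.126
r 0.2526 th 0.9319
top 4696 3562 n [ 0.8102 -0.0016  0.5861] lid angle 0.9446 hinge-plane dist -0.0012203523235704593
wrist 22764 17630 n [8.113e-01 7.000e-04 5.846e-01] lid angle 0.9464 hinge-plane dist -0.0003632539258404236
scene 8198 5388 n [0.8023 0.0026 0.5969] lid angle 0.9312 hinge-plane dist -0.0005596254586490249
t 10.45 q [ 0.196  0.163  1.856 -0.087  0.817  0.262] p [0.5726 0.107  0.3116] tip [0.5785 0.107  0.2935] pitch 1.257 F [-8.33 -3.89 10.16] g 0.128
r 0.2526 th 0.9308
lin cm [ 0.03 -2.59  1.05] rot [ 0.001 -0.001 -0.003] | deg 0.2 dist cm 2.8
```

View pics/z_wrist.png

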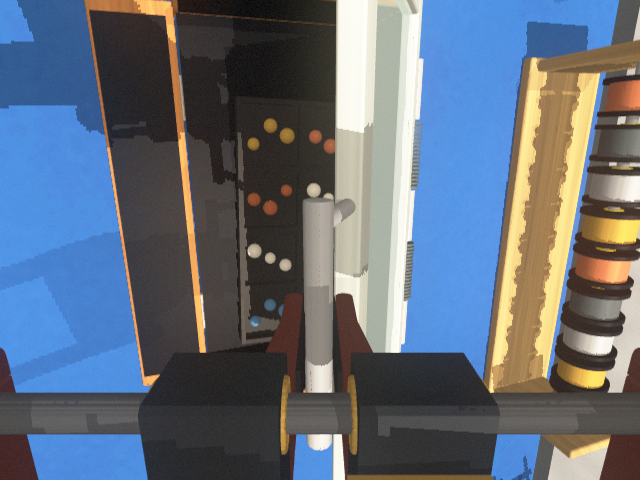

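The lid is at about 0.94 rad with the grip held, a little past balance. I'll ease it back to about 0.825.

```bash
python3 -m crank '{"linear": [[0,-0.4,0.1],[0,-0.8,0.3],[0,-1.2,0.4],[0,-1.6,0.5],[0,-1.9,0.6]], "dr": [[0,0,0],[0,0,0],[0,0,0],[0,0,0],[0,0,0]]}'
python3 -m crank '{"linear": [[0,-0.2,0.1],[0,-0.4,0.2],[0,-0.5,0.2],[0,-0.5,0.2],[0,-0.5,0.2]], "dr": [[0,0,0],[0,0,0],[0,0,0],[0,0,0],[0,0,0]]}'
python3 - <<'E'
from h import *
st();rad()
for n in('top','wrist','scene'):
    s,im=snap(n,'f_%s.png'%n);lid(s,im,n)
    if n!='scene': flap(s,im)
st();rad()
E
```

```text
time: 10.95
eef_pos: [0.5568, 0.1072, 0.2989]
orientation: [2.068, 2.035, 0.324]
force: [3.2, -2.7, -1.9]
grip_width: 0.125
time: 11.45
eef_pos: [0.5523, 0.1073, 0.295]
orientation: [2.069, 2.036, 0.322]
force: [5.1, -2.3, -4.9]
grip_width: 0.131
t 11.45 q [ 0.205  0.151  1.912 -0.095  0.775  0.279] p [0.5523 0.1073 0.295 ] tip [0.5581 0.1072 0.2769] pitch 1.258 F [ 5.07 -2.32 -4.86] g 0.131
r 0.2528 th 0.8268
top 5987 4580 n [ 0.7413 -0.0012  0.6712] lid angle 0.835 hinge-plane dist -0.001276837143857693
n 487 slope [-0.0093  0.0094  0.0296] flap angle 1.561543447689239 z@-130 0.03078011934259864 y -0.18 0.18 rms 0.0012
wrist 29289 24484 n [0.7451 0.0009 0.6669] lid angle 0.8407 hinge-plane dist -0.0001240436989542235
n 21013 slope [ 0.007  -0.0007  0.0313] flap angle 1.5777719914870671 z@-130 0.030357237412225135 y -0.161 0.18 rms 0.0008
scene 8304 5349 n [0.7323 0.0027 0.681 ] lid angle 0.8216 hinge-plane dist -0.001261660402866152
t 11.6 q [ 0.205  0.151  1.912 -0.095  0.775  0.279] p [0.5523 0.1073 0.295 ] tip [0.5582 0.1072 0.277 ] pitch 1.258 F [ 4.82 -2.28 -5.33] g 0.127
r 0.2528 th 0.827
```

```bash
python3 -m crank '{"linear": [[0,-0.1,0.1],[0,-0.2,0.2],[0,-0.35,0.25],[0,-0.35,0.25],[0,-0.35,0.25]], "dr": [[0,0,0],[0,0,0],[0,0,0],[0,0,0],[0,0,0]]}'
python3 -m crank '{"linear": [[0,0,0],[0,0,0],[0,0,0],[0,0,0],[0,0,0]], "dr": [[0,0,0],[0,0,0],[0,0,0],[0,0,0],[0,0,0]]}'
python3 - <<'E'
from h import *
st();rad()
for n in('top','wrist','scene'):
    s,im=snap(n,'g_%s.png'%n);lid(s,im,n)
    if n!='scene': flap(s,im)
st();rad(); print(arm.read_state()['qd'].round(4))
E
```

```text
time: 12.1
eef_pos: [0.5493, 0.1074, 0.2919]
orientation: [2.069, 2.036, 0.322]
force: [-3.1, -1.8, 5.7]
grip_width: 0.126
time: 12.6
eef_pos: [0.5494, 0.1074, 0.292]
orientation: [2.069, 2.036, 0.322]
force: [-4.0, -0.6, 5.7]
grip_width: 0.126
t 12.6 q [ 0.206  0.15   1.921 -0.096  0.767  0.281] p [0.5494 0.1074 0.292 ] tip [0.5552 0.1073 0.2739] pitch 1.258 F [-3.98 -0.62  5.66] g 0.126
r 0.2526 th 0.8101
top 6187 4620 n [ 0.7291 -0.0024  0.6844] lid angle 0.817 hinge-plane dist -0.0013321646325984877
n 467 slope [0.0091 0.0054 0.0316] flap angle 1.5799254014376642 z@-130 0.03036515180362762 y -0.18 0.18 rms 0.0011
wrist 30470 25535 n [0.7337 0.0014 0.6795] lid angle 0.8237 hinge-plane dist -0.00017500358296412128
n 21085 slope [ 0.0074 -0.0008  0.0313] flap angle 1.5781981785499248 z@-130 0.030378919869539545 y -0.154 0.18 rms 0.0008
scene 8309 5311 n [0.7229 0.0015 0.6909] lid angle 0.808 hinge-plane dist -0.0009522187844741756
t 12.75 q [ 0.206  0.15   1.921 -0.096  0.767  0.281] p [0.5493 0.1074 0.292 ] tip [0.5552 0.1073 0.2739] pitch 1.258 F [-4.89 -0.54  5.67] g 0.128
r 0.2526 th 0.8101
[-0.0001  0.0006 -0.0001 -0.0015  0.0014 -0.    ]
```

View pics/g_scene.png

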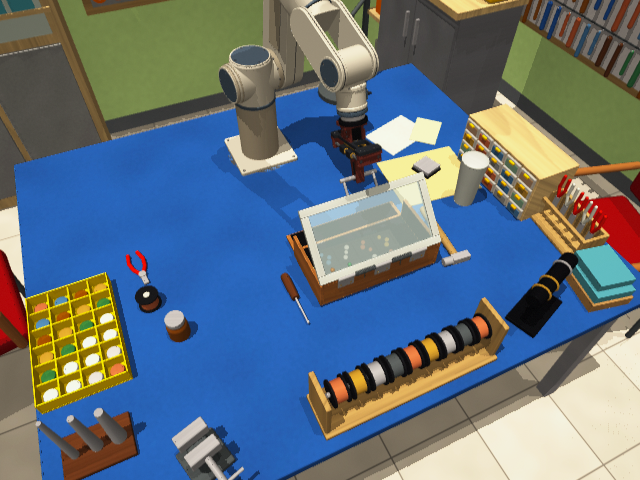

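View pics/g_top.png

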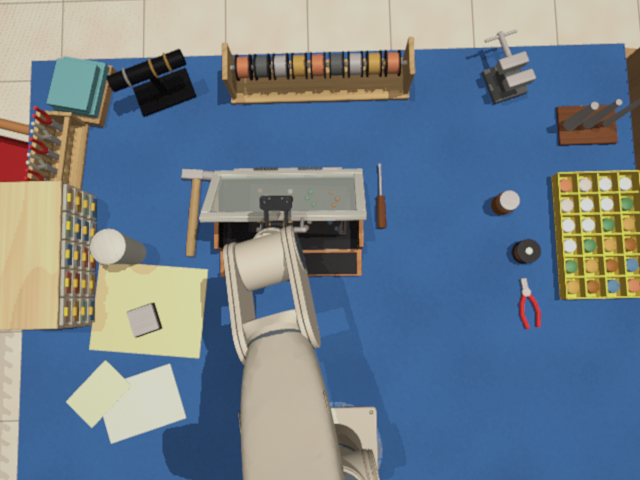

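The lid is steady at about 0.81–0.82 rad with its pull in the jaws, and the flap is level at about 1.578. The tools sit at the same pixels as in the first pictures. Handing in now.

Run:
```python
from h import *
print(arm.finish_job()); st()
```

```text
the job is handed in; nothing more can be done
None
the job is handed in; nothing more can be done
```

The drop front is down and level, and I handed the job in with the gripper still holding the lid by its bar pull, just below the balance point. It took about 13 s of the 54 s allowed.

- **Drop front:** I folded it down with the closed fingertips. The last checks read 1.578 rad (wrist camera) and 1.580 rad (top camera), against 1.571 for level.
- **Lid:** I raised it to about 0.94 rad, a little past the 0.87 balance point. The gripper held it throughout, so it never went near its stop. I then eased it back to about 0.815 rad.
- **Last lid checks:** The cameras disagreed slightly: top 0.817, wrist 0.824, scene 0.808, and 0.810 from the arm's own position. All are below the lowest possible balance point of 0.85. The joints were practically still.
- **Forces:** The grip was set to 25 N. The highest force I read at the tool was about 21 N, while raising the lid. About 7 N remained at the end, mostly along the lid towards the pull, probably from a millimetre or two of error in my hinge estimate.
- **Other things:** In the last scene and top pictures the tools and other loose items around the case look unmoved. The bead tray is only partly visible there, but nothing touched it.

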